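# Seal the ingredient tub with its draw latch

## Robot

A 6-joint arm with a two-finger parallel gripper is mounted at the origin on the work surface. World frame = base frame: x ahead of the robot, y to its left, z up, the work surface at z = 0. Lengths are in m, angles in rad, forces in N, time in s.
With the tool pointing down it reaches from about 0.15 to 0.775 m from the base axis. Payload 6.1 kg.
Tool frame: the origin (TCP) lies at the very end of the fingers, on their centre line; the grasp point (between the pads) lies 19 mm behind it; z points along the fingers, y is the line along which they close (so a half turn about z gives the same grasp; the last joint's range is limited). The gripper opens to 85 mm and grips with 20 to 120 N. Pads are 22 mm wide; open, the fingers measure 114 mm over their backs; the gripper's body (76 mm by 85 mm) begins 54 mm behind the grasp point. The pads swing forward as they close: fully open they stand 13 mm farther back than shut.
Start: joints at [-1.282, 0.126, -0.04, 1.405, 0, 1.571], TCP at [0.15, -0.503, 0.231] pointing down, gripper open.
Joint ranges: [-2.72, 2.72], [-0.95, 1.95], [-1.27, 1.35], [-1.78, 2.02], [-1.46, 1.47], [-3.14, 3.14]. Speed limits (rad/s): [2.39, 2.39, 3.01, 3.14, 3.14, 3.14].

## Interface

Orientations are given as a rotation vector (axis times angle).
In Python, from bench import robot gives the robot as it stands.
- The arm moves only by the shell command python3 -m jog 'ROWS' [FORCE]. ROWS is JSON, a list of rows, each a list of 3 entries, a list of its own where there are three numbers: the shift along the tool's x, y, z in units of 40 mm (1.0 is 40 mm), then the turn, a rotation vector about the tool's x, y, z in units of 5 degrees (1.0 is 5 degrees), then the finger opening in mm, from 0 to 85.4. A call has 1 to 12 rows; each row is the pose to reach, as a shift and turn from the pose commanded when the call began, along the tool's axes at that moment; what a row does not reach only later rows make up. A row lasts 1/12 s, in which the tool goes at most 41.7 mm and 7.16 degrees, less where a joint would pass 70% of its speed; a pose out of reach is approached as far as the arm can. A call with a gripper value outside its range is refused whole. The fingers move at their own pace and stop on an object; FORCE is the grip in N (left out, the last holds). Time passes only in rows, so rows that repeat a pose let the fingers close. It gives the time, the measured TCP pose, the force, the opening and the grip force at its end, in the units of the state.
- robot.get_obs(): the state, without advancing time (a new reading comes with each control period).
- robot.camera(name): name is "scene" or "side" or "wrist"; returns a dict with "frame" (400x640x3 uint8, red, green, blue), "intrinsics" (3x3 intrinsics, pixels), "xyz" and "rotation" of the camera in the world; the wrist camera has in their place "T_tool_cam" (4x4, takes a point from camera to tool coordinates, whose origin is the TCP and whose axes are the flange's). Camera axes: x right, y down, z forward; pixel columns grow to the right and rows downward; lengths in m; the calibration is good to about 2 mm. The wrist camera is an equidistant fisheye: a pixel r from the principal point sees the ray r / f radians off the axis. A picture is of the moment at which its call begins: read the wrist's pose just before it. There is no depth.
- robot.job_done(): hands the job in; it is judged then, once.
The state is a dict: "t": time; "joint_positions": joint angles; "dq": joint speeds; "tau": joint torques, N m; "tcp_pos": TCP position; "tcp_rot": TCP orientation; "wrist_force": force on the tool from outside, world axes, zero at the start; "moment": the same for the moment, N m; "opening": finger opening in m; "grasp_force": force on a finger pad.
Only numpy, scipy, OpenCV 4.12 (cv2) and the standard library are available. Lean on these libraries where they do the work, as an engineer would, in place of code of your own. Each camera call takes 0.05 s, during which the arm holds its last target. There are 200 camera calls.

## Task

Close the ingredient tub: slide its white cover fully home, hook the latch's wire loop under the keeper's lip on the cover and draw it back by its tab until you feel it snug against the keeper and its spring just gives (a firm pull of 15 to 20 N, no yank), then let go and throw the red-handled lever over until it snaps down flat and holds the loop tight. Do not force the cover or the lever hard against their stops, and leave everything else on the table where it stands.

Things in the scene. Friction and masses are not known exactly. Their poses are not given: they have to be found in the camera images.
- tub: Long low steel tub 340 x 170 x 85 mm, fixed to the bench. Origin on the bench under the latch lever's hinge. Its +x runs along the tub from the latch towards the cover (all of 'ahead' below means this way), +y across it, z up. The flat steel deck (x from -108 to 52 mm) carries the latch; deck and cover top are both 85 mm above the bench.
- cover (a joint): White cover sliding along the tub on rails, m: 0 fully home (hard stop), grows as it moves ahead (opens); starts 25 to 45 mm open. About 3 N moves it; it stays where left.
- cover_panel: The white cover, plate 178 x 166 x 8 mm; origin on its top face's plane, directly above the tub's origin when home; axes as the tub's. Carries grip and keeper.
- cover_grip (a point): Centre of the blue upright rib on the cover, 12 mm thick along the tub, 80 mm wide across, 30 mm high, standing on the cover's top, 171 mm ahead of the cover's origin. Push or pinch it to slide the cover.
- keeper_place (a point): Nominal seat of the bar's centre in the keeper, on the tub's middle line, 3 mm above the cover. Steel keeper, 18 mm wide: post face 3 mm behind this point, lip reaching 3.5 mm ahead of it, its underside 9 and top 13 mm above the cover. The bar comes down ahead of the lip, then back under it to the post. The keeper really stands up to 3.5 mm ahead of or behind this point: feel for it.
- keeper (a joint): Keeper's spring travel back towards the latch, m, 0 at rest; 10 N per mm. With the latch closed properly it is drawn 3 to 12 mm.
- lever (a joint): Latch lever's hinge angle, rad: 0 closed (lying flat on the deck pointing away from the cover), 1.57 upright, up to 2.2 leaning ahead over the cover; starts 1.55 to 1.85. Turns freely with slight friction (0.065 N m) and stays where left. With the loop hooked it goes taut at 1.0 to 1.4, needs up to 12 N at the handle, toggle point at about 0.27; below that it snaps to 0 by itself.
- pivot (a point): Middle of the lever's hinge axis (parallel to the tub's y), 16 mm above the deck.
- handle: Red plastic sleeve at the lever's end, 34 mm along the lever, 28 wide, 10 thick; origin at its centre, 75 mm from the pivot (and 6 mm off the line through it, on the face that is on top when closed). +x points along the lever to the pivot, y as the tub's, z out of the face to be pushed.
- loop: Wire loop, 43 mm wide, hinged on the lever 24 mm from the pivot (on the handle's side), wires either side of the lever. Origin on that hinge, +x along the wires to the cross-bar, z up when level. Swings freely with slight friction and stays where left. Carrying its tab moves the lever along with it.
- bar (a point): Centre of the loop's cross-bar, 6 mm thick, 38 mm long across the tub, 91.5 mm from the loop's hinge.
- tab (a point): Centre of the red pull tab on the loop, 22 mm wide across the tub, 10 mm thick, 42 mm tall; in the loop's frame 15 mm ahead of the bar and 33 mm above it. Grasp its upper half from above, fingers either side (22 mm), so that the fingertips stay off the cover when the bar is down; it tilts between the fingers. Friction of the hinges resists moving it with about 5 N; sliding the bar back on the cover, the tab must rise 1 to 2 mm, else it presses.
- spatula: Loose spatula lying on the bench, bystander; origin on the underside.
- bowl: Loose white bowl, 100 mm wide, 45 mm high, bystander; origin under its centre.
- cup: Loose steel cup, 72 mm wide, 80 mm high, bystander; origin under its centre.
- sauce: Loose amber bottle, 56 mm wide, 150 mm high, bystander; origin under its centre.
- spice: Loose clear jar with red cap, 44 mm wide, 75 mm high, bystander; origin under its centre.
- mould: Loose aluminium hand mould, 60 mm wide, 60 mm high, bystander; origin under its centre.
- scoop_block: Loose wooden block 90 x 50 x 20 mm, bystander; origin under its centre.

How it is judged:
On the way, in this order (a step that is already met when the one before it is completed fails the run):
1. the cover is slid home (within 3 mm of closed) (value of joint cover below 0.003 m), for 0.2 s.
2. the loop, held by the fingers, is drawn snug under the keeper's lip: the keeper's spring gives by 0.6 to 3 mm (6 to 30 N), the bar lying low (value of joint keeper between 0.0006 and 0.003 m and contact force between the fingers and loop above 1 N and x of bar in the frame of keeper_place between -0.009 and 0.006 m and z of bar in the frame of keeper_place below 0.006 m), for 0.2 s.
3. the lever is thrown past its toggle point and down (value of joint lever below 0.08 rad), for 0.2 s.
At the end, for the whole second after the job is handed in: The cover is home (within 2 mm), the lever is down flat (within 0.08 rad) and still, and the hooked loop holds the keeper drawn back by more than 2 mm; nothing is touched (value of joint cover below 0.002 m and value of joint lever below 0.08 rad and value of joint keeper above 0.002 m and velocity of joint lever below 0.05 rad/s).
It fails at once if the keeper is dragged more than 3 mm along its spring (30 N) while the fingers are on the loop (value of joint keeper above 0.003 m and contact force between the fingers and loop above 1 N).
It fails at once if the loop is pressed on the cover or keeper with more than 35 N by the fingers (contact force between loop and cover_panel above 35 N and contact force between the fingers and loop above 1 N).
It fails at once if the cover is pushed with more than 40 N (contact force between the fingers and cover_panel above 40 N).
It fails at once if the lever's handle is pushed with more than 30 N (contact force between the fingers and handle above 30 N).
It fails at once if a bystander is moved by more than 30 mm (distance of any of spatula, bowl, cup, sauce, spice, mould, scoop_block from where it was at the start of the episode above 0.03 m).
It also fails if it takes over 72 s, if anything falls off the work surface, if the arm or the gripper's body presses on something with over 40 N, if the wrist force passes 120 N, or if a joint passes its speed limit or range.

## Working session

There is one attempt and no reset: what is moved stays moved. The work goes in short steps, Python scripts to look and compute and a shell command to move; the robot and the scene stay as the last step left them, time stands still between calls to the robot, and variables do not carry over. Pictures are saved under pics/ and viewed, at most 10 in all, crops included, and the job is handed in when it is done.

```bash
ls; mkdir -p pics; python3 - <<'E'
from bench import robot
import cv2,json
for n in("scene","side"):
    c=robot.camera(n); cv2.imwrite(f"pics/{n}0.png",c["frame"][:,:,::-1]); print(n,c["intrinsics"],c["xyz"],c["rotation"])
o=robot.get_obs();print(o)
c=robot.camera("wrist");print(c["intrinsics"],c["T_tool_cam"])
E
```

```text
pics
scene [[433.91913481   0.         314.31512707]
 [  0.         433.91913481 206.02287275]
 [  0.           0.           1.        ]] [1.29418991 0.27434227 1.19560954] [-1.53827856 -2.22577854  0.72620728]
side [[485.37470632   0.         322.62942901]
 [  0.         485.37470632 192.96303636]
 [  0.           0.           1.        ]] [0.1617991  0.86382566 1.19788918] [-0.63914461  2.73342942 -1.03197163]
{'t': 0.1, 'joint_positions': array([-1.28199193e+00,  1.26336799e-01, -4.04870786e-02,  1.40538518e+00,
       -9.32933803e-06,  1.57082529e+00]), 'dq': array([ 0.0005793 , -0.00040669,  0.00123728,  0.0015715 , -0.00059999,
        0.00170361]), 'tau': array([ 1.35636677e-03, -4.36908710e+01,  3.53602159e+01,  1.36815247e-02,
        1.44813584e-04,  1.85464764e-06]), 'tcp_pos': array([ 0.14942038, -0.50292035,  0.23060647]), 'tcp_rot': array([-3.10751967e+00, -4.51831965e-01,  3.33717223e-04]), 'wrist_force': array([-0.07353447, -0.41752011,  0.29512771]), 'moment': array([-0.02712958, -0.02211708, -0.00013229]), 'grasp_force': 0.0, 'opening': 0.0852610233478046}
[[309.70691629   0.         323.69582469]
 [  0.         309.70691629 198.38506494]
 [  0.           0.           1.        ]] [[-5.13804185e-05 -9.51322074e-01 -3.08198490e-01  7.89732789e-02]
 [ 9.99999098e-01  3.64655449e-04 -1.29230078e-03  4.14622405e-04]
 [ 1.34178052e-03 -3.08198279e-01  9.51321197e-01 -1.42413653e-01]
 [ 0.00000000e+00  0.00000000e+00  0.00000000e+00  1.00000000e+00]]
```

View pics/scene0.png

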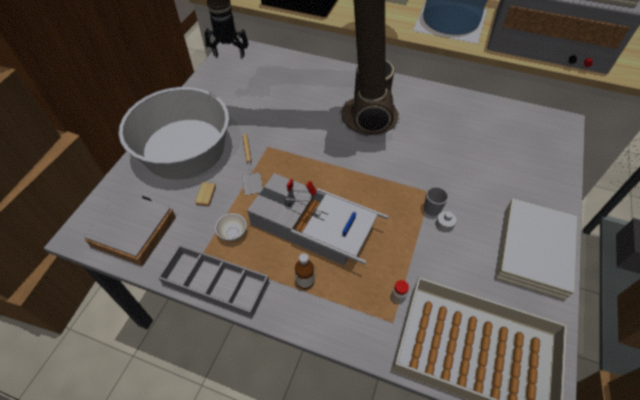

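View pics/side0.png

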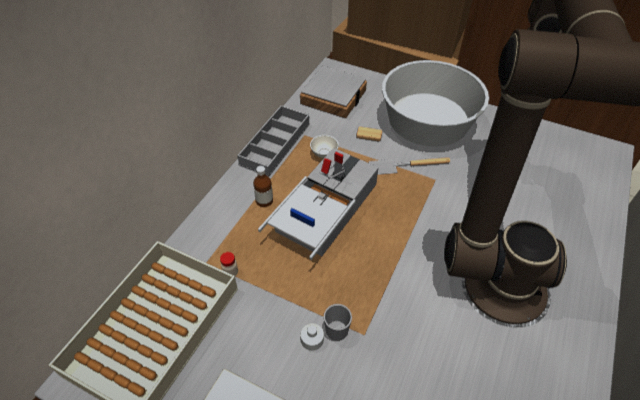

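The tub lies mid-table. In the scene view the blue grip is at (349,223) and the red parts at (290,185) and (311,188). In the side view the grip is at (302,217) and the reds at (326,167) and (339,158).

```bash
cat > h.py <<'E'
from bench import robot
import cv2,numpy as np
from scipy.spatial.transform import Rotation as R
def cam(n,save=None):
    o=robot.get_obs(); c=robot.camera(n); f=c["frame"]
    if n=="wrist":
        T=np.eye(4);T[:3,:3]=R.from_rotvec(o["tcp_rot"]).as_matrix();T[:3,3]=o["tcp_pos"];T=T@c["T_tool_cam"]
        c["R"]=T[:3,:3];c["p"]=T[:3,3]
    else:
        r=np.array(c["rotation"]);c["R"]=R.from_rotvec(r).as_matrix() if r.ndim==1 else r;c["p"]=np.array(c["xyz"])
    c["n"]=n
    if save: cv2.imwrite("pics/"+save,f[:,:,::-1])
    return c
def ray(c,uv):
    K=c["intrinsics"];a=(np.atleast_2d(uv)-[K[0,2],K[1,2]])/K[0,0]
    if c["n"]=="wrist":
        r=np.linalg.norm(a,axis=1,keepdims=True);d=np.c_[a*np.sinc(r/np.pi),np.cos(r)]
    else: d=np.c_[a,np.ones(len(a))]
    d=d@c["R"].T
    return d/np.linalg.norm(d,axis=1,keepdims=True)
def plane(c,uv,z):
    d=ray(c,uv);return c["p"]+d*((z-c["p"][2])/d[:,2:])
def tri(c1,u1,c2,u2):
    A=0;b=0;D=[]
    for c,u in((c1,u1),(c2,u2)):
        d=ray(c,u)[0];P=np.eye(3)-np.outer(d,d);A=A+P;b=b+P@c["p"];D.append((c["p"],P))
    x=np.linalg.solve(A,b);return x,[1e3*np.linalg.norm(P@(x-p)) for p,P in D]
def mask(c,col):
    h,s,v=cv2.split(cv2.cvtColor(c["frame"],cv2.COLOR_RGB2HSV))
    m=dict(blue=(abs(h.astype(int)-113)<15)&(s>140)&(v>40),red=((h<8)|(h>170))&(s>170)&(v>70),white=(s<35)&(v>185))[col]
    return m.astype(np.uint8)
def blobs(m,amin=15):
    n,l,st,ce=cv2.connectedComponentsWithStats(m)
    return sorted([(int(st[i,4]),ce[i].round(1),st[i,:4],(l==i)) for i in range(1,n) if st[i,4]>=amin],key=lambda b:-b[0])
def to_tool(p):
    o=robot.get_obs();return R.from_rotvec(o["tcp_rot"]).inv().apply(np.asarray(p)-o["tcp_pos"])/.04
E
python3 - <<'E'
from h import *
S=cam("scene");D=cam("side")
for c in(S,D):
    for k in("blue","red","white"):
        print(c["n"],k,[(b[0],b[1],list(b[2])) for b in blobs(mask(c,k))][:6])
bs=[b for b in blobs(mask(S,"blue")) if abs(b[1][0]-349)<20][0];bd=[b for b in blobs(mask(D,"blue")) if abs(b[1][0]-302)<20][0]
print("grip",tri(S,bs[1],D,bd[1]))
for c,b in((S,bs),(D,bd)):
    ys,xs=np.where(b[3]);p=plane(c,np.c_[xs,ys],.1)[:,:2];w,v=np.linalg.eigh(np.cov(p.T));print("rib dir",v[:,1],np.degrees(np.arctan2(v[1,1],v[0,1])),p.mean(0))
def near(c,u,k="red"): return min(blobs(mask(c,k)),key=lambda b:np.hypot(*(b[1]-u)))[1]
for a in((290,185),(311,188)):
    for b in((326,167),(339,158)): print(a,b,tri(S,near(S,a),D,near(D,b)))
for c,u in((S,(345,225)),(D,(305,215))):
    b=[b for b in blobs(mask(c,"white"),100) if b[2][0]<u[0]<b[2][0]+b[2][2] and b[2][1]<u[1]<b[2][1]+b[2][3]]
    if b:
        ys,xs=np.where(b[0][3]);p=plane(c,np.c_[xs,ys],.085)[:,:2];print("cover",cv2.minAreaRect((p*1e3).astype(np.float32)))
E
```

```text
scene blue [(73, array([348.8, 223.2]), [np.int32(344), np.int32(213), np.int32(11), np.int32(22)])]
scene red [(146, array([400.9, 286.4]), [np.int32(395), np.int32(280), np.int32(13), np.int32(14)]), (71, array([310.9, 187.4]), [np.int32(307), np.int32(181), np.int32(9), np.int32(14)]), (19, array([588.6,  59.8]), [np.int32(586), np.int32(58), np.int32(6), np.int32(4)]), (18, array([289.6, 182.6]), [np.int32(288), np.int32(179), np.int32(4), np.int32(8)])]
scene white []
side blue [(167, array([302.1, 217. ]), [np.int32(291), np.int32(209), np.int32(23), np.int32(17)])]
side red [(159, array([226.9, 258.2]), [np.int32(220), np.int32(252), np.int32(15), np.int32(14)]), (86, array([325.8, 165.5]), [np.int32(322), np.int32(159), np.int32(9), np.int32(15)]), (24, array([338.3, 154.6]), [np.int32(335), np.int32(152), np.int32(8), np.int32(6)])]
side white [(2178, array([307.5, 215.3]), [np.int32(269), np.int32(185), np.int32(77), np.int32(62)]), (1635, array([428.8, 108.2]), [np.int32(382), np.int32(67), np.int32(94), np.int32(58)]), (1357, array([186.2, 286.2]), [np.int32(139), np.int3
[... 530 characters left out ...]
482] 171.24180088393317 [0.58896185 0.10405194]
(290, 185) (326, 167) (array([ 0.5812803 , -0.07262051,  0.18098773]), [np.float64(25.242739013095793), np.float64(25.242739013095665)])
(290, 185) (339, 158) (array([ 0.56816732, -0.09366493,  0.18783009]), [np.float64(0.8032623723484636), np.float64(0.8032623723483967)])
(311, 188) (326, 167) (array([ 0.57489061, -0.02247579,  0.20376642]), [np.float64(1.2459280482961064), np.float64(1.2459280482959938)])
(311, 188) (339, 158) (array([ 0.56276666, -0.04084403,  0.21325622]), [np.float64(22.41940428069672), np.float64(22.41940428069665)])
cover ((586.0147705078125, 75.86251068115234), (172.78274536132812, 161.48126220703125), 84.1154556274414)
```

```bash
python3 -m jog '[[[1,-0.8,-1.2],[0,0,-0.8],30],[[2,-1.6,-1.2],[0,0,-1.6],0],[[3,-2.4,-1.2],[0,0,-2.4],0],[[4,-3.2,-1.2],[0,0,-3.2],0],[[5,-4,-1.2],[0,0,-4],0],[[6,-4.8,-1.2],[0,0,-4.8],0],[[7,-5.6,-1.2],[0,0,-5.6],0],[[7.7,-6.4,-1.2],[0,0,-6.5],0],[[7.7,-6.4,-1.2],[0,0,-6.75],0],[[7.7,-6.4,-1.2],[0,0,-6.75],0]]' 30; python3 - <<'E'
from h import *
print(to_tool([.593,.16,.26]));m=R.from_rotvec(robot.get_obs()["tcp_rot"]).as_matrix();print(m[:,1],np.degrees(np.arctan2(m[1,1],m[0,1])))
E
```

```text
t: 1.08
tcp_pos: [0.3724, -0.168, 0.2795]
tcp_rot: [2.843, 1.337, 0.001]
wrist_force: [1.0, -0.1, 0.9]
opening: -0.0004
grasp_force: 0.0
[ 9.83265789 -0.98256298  0.48972754]
[ 7.70216100e-01 -6.37782736e-01  5.84289649e-04] -39.62668982214889
```

```bash
python3 -m jog '[[[0.9,-0.1,0],[0,0,-0.7],0],[[1.9,-0.2,0],[0,0,-1.4],0],[[2.9,-0.3,0],[0,0,-2.1],0],[[3.9,-0.4,0],[0,0,-2.8],0],[[4.9,-0.5,0],[0,0,-3.5],0],[[5.9,-0.6,0],[0,0,-4.2],0],[[6.9,-0.7,0],[0,0,-4.9],0],[[7.9,-0.8,0],[0,0,-5.6],0],[[8.9,-0.9,0],[0,0,-6.3],0],[[9.8,-1,0],[0,0,-6.72],0],[[9.8,-1,0],[0,0,-6.72],0],[[9.8,-1,0],[0,0,-6.72],0]]'; python3 - <<'E'
from h import *
W=cam("wrist","w1.png")
print(to_tool([.588,.1033,.26]));m=R.from_rotvec(robot.get_obs()["tcp_rot"]).as_matrix();print(m,np.degrees(np.arctan2(m[1,1],m[0,1])))
print([(b[0],b[1],b[2]) for k in("blue","red") for b in blobs(mask(W,k))])
for b in blobs(mask(W,"blue"))[:1]:
    (c,s,a)=cv2.minAreaRect(np.argwhere(b[3])[:,::-1].astype(np.float32));print(c,s,a)
    B=cv2.boxPoints((c,s,a));print(B,plane(W,B,.115))
E
```

```text
t: 2.08
tcp_pos: [0.592, 0.1587, 0.2775]
tcp_rot: [-2.333, -2.102, 0.004]
wrist_force: [-0.5, -0.9, 0.3]
opening: 0.0001
grasp_force: 0.0
[-1.35663998  0.05800745  0.45961483]
[[ 1.05336955e-01  9.94435057e-01 -1.74456712e-03]
 [ 9.94436127e-01 -1.05338432e-01 -7.77335162e-04]
 [-9.56779301e-04 -1.65297845e-03 -9.99998176e-01]] -6.046673731284513
[(1104, array([326.5, 224.7]), array([291, 217,  72,  16], dtype=int32)), (827, array([421.6,  38.5]), array([405,  22,  33,  33], dtype=int32))]
(326.5, 224.5) (15.0, 71.0) 90.0
[[291. 217.]
 [362. 217.]
 [362. 232.]
 [291. 232.]] [[0.55285237 0.12185873 0.115     ]
 [0.62781208 0.11407828 0.115     ]
 [0.62677827 0.09662645 0.115     ]
 [0.55037635 0.10457108 0.115     ]]
```

View pics/w1.png

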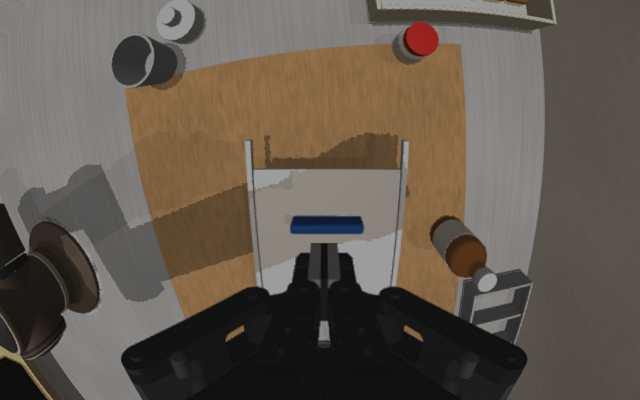

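Rib at (326,225) in the wrist view, aligned with the tool, and 45 mm behind the fingers. Going down ahead of it.

```bash
python3 -m jog '[[[0.1,0,0.9],[0,0,0],0],[[0.1,0,1.8],[0,0,0],0],[[0.1,0,2.7],[0,0,0],0],[[0.1,0,3.6],[0,0,0],0],[[0.1,0,4.4],[0,0,0],0],[[-0.4,0,4.4],[0,0,0],0],[[-0.6,0,4.4],[0,0,0],0],[[-0.8,0,4.4],[0,0,0],0],[[-1.0,0,4.4],[0,0,0],0],[[-1.1,0,4.4],[0,0,0],0],[[-1.2,0,4.4],[0,0,0],0],[[-1.2,0,4.4],[0,0,0],0]]'
```

```text
t: 3.13
tcp_pos: [0.5871, 0.1087, 0.1046]
tcp_rot: [2.336, 2.098, 0.003]
wrist_force: [0.3, 0.0, -0.2]
opening: -0.0003
grasp_force: 0.0
```

```bash
python3 -m jog '[[[-0.05,0,0],[0,0,0],0],[[-0.1,0,0],[0,0,0],0],[[-0.15,0,0],[0,0,0],0],[[-0.2,0,0],[0,0,0],0],[[-0.25,0,0],[0,0,0],0],[[-0.25,0,0],[0,0,0],0]]'
```

```text
t: 3.63
tcp_pos: [0.5855, 0.099, 0.1033]
tcp_rot: [2.336, 2.1, -0.0]
wrist_force: [1.7, 2.1, 2.2]
opening: -0.0003
grasp_force: 1.0
```

```bash
python3 -m jog '[[[-0.05,0,0],[0,0,0],0],[[-0.1,0,0],[0,0,0],0],[[-0.15,0,0],[0,0,0],0],[[-0.2,0,0],[0,0,0],0],[[-0.25,0,0],[0,0,0],0]]'; python3 - <<'E'
from h import *
S=cam("scene");D=cam("side","d2.png")
bs=[b for b in blobs(mask(S,"blue"))];bd=[b for b in blobs(mask(D,"blue"))]
print([(b[0],b[1]) for b in bs],[(b[0],b[1]) for b in bd])
if bs and bd: print(tri(S,bs[0][1],D,bd[0][1]))
E
```

```text
t: 4.05
tcp_pos: [0.5844, 0.0892, 0.1033]
tcp_rot: [2.337, 2.1, 0.0]
wrist_force: [2.3, 3.1, 1.6]
opening: 0.0
grasp_force: 1.6
[(34, array([336.4, 224.8]))] [(62, array([315.3, 213.6])), (17, array([298.3, 205.8]))]
(array([0.57623748, 0.05570184, 0.06128651]), [np.float64(6.825946344213449), np.float64(6.8259463442134525)])
```

```bash
python3 -m jog '[[[-0.05,0,0],[0,0,0],0],[[-0.1,0,0],[0,0,0],0],[[-0.1,0,0],[0,0,0],0]]'
```

```text
t: 4.4
tcp_pos: [0.5838, 0.0872, 0.1032]
tcp_rot: [-2.333, -2.099, -0.005]
wrist_force: [2.6, 9.5, -0.5]
opening: -0.0001
grasp_force: 4.9
```

```bash
python3 -m jog '[[[-0.04,0,0],[0,0,0],0],[[-0.08,0,0],[0,0,0],0],[[-0.08,0,0],[0,0,0],0]]'
```

```text
t: 4.65
tcp_pos: [0.5838, 0.0871, 0.1033]
tcp_rot: [-2.328, -2.098, -0.012]
wrist_force: [1.7, 20.0, -0.9]
opening: 0.0002
grasp_force: 10.2
```

```bash
python3 -m jog '[[[-0.04,0,0],[0,0,0],0],[[-0.08,0,0],[0,0,0],0],[[-0.08,0,0],[0,0,0],0]]'
```

```text
t: 4.9
tcp_pos: [0.5838, 0.087, 0.1034]
tcp_rot: [-2.322, -2.097, -0.019]
wrist_force: [3.8, 31.7, -3.0]
opening: -0.0002
grasp_force: 15.5
```

Cover home at hard stop. Back off, rise, and look from above the tab.

```bash
python3 -m jog '[[[0.5,0,0],[0,0,0],0],[[0.5,0,-0.9],[0,0,0],20],[[0.3,0,-1.9],[0,0,0],40],[[0,0,-2.9],[0,0,0],60],[[0,0,-3.9],[0,0,0],60],[[-0.3,0,-4.8],[0,0,0],60],[[-1,0,-5.4],[0,0,0],60],[[-1.9,0,-5.4],[0,0,0],60],[[-2.6,0,-5.4],[0,0,0],60],[[-2.6,0,-5.4],[0,0,0],60],[[-2.6,0,-5.4],[0,0,0],60]]'; python3 - <<'E'
from h import *
o=robot.get_obs()
W=cam("wrist","w2.png");S=cam("scene");D=cam("side")
print(o["wrist_force"])
for c in(W,S,D): print(c["n"],[(k,b[0],b[1],b[2]) for k in("blue","red") for b in blobs(mask(c,k))])
cv2.imwrite("pics/w2c.png",cv2.resize(W["frame"][100:330,180:460,::-1],None,fx=2.5,fy=2.5))
E
```

```text
t: 5.82
tcp_pos: [0.5713, -0.0263, 0.3189]
tcp_rot: [-2.339, -2.096, 0.003]
wrist_force: [-0.1, 0.6, -0.2]
opening: 0.0603
grasp_force: 0.0
[-0.10305726  0.6207584  -0.18673703]
wrist [('blue', 666, array([327. ,  85.3]), array([292,  81,  71,  10], dtype=int32)), ('red', 885, array([328.5, 190.2]), array([317, 171,  25,  38], dtype=int32)), ('red', 204, array([328.4, 255.4]), array([316, 252,  26,   8], dtype=int32))]
scene [('blue', 78, array([338.5, 219.4]), array([333, 209,  12,  22], dtype=int32)), ('red', 145, array([401. , 286.5]), array([395, 280,  13,  14], dtype=int32)), ('red', 65, array([310.8, 187.6]), array([307, 182,   9,  13], dtype=int32)), ('red', 22, array([588.8,  60.3]), array([586,  58,   6,   5], dtype=int32)), ('red', 16, array([289.6, 182.6]), array([288, 179,   4,   8], dtype=int32))]
side [('blue', 167, array([308.4, 209.1]), array([297, 201,  24,  17], dtype=int32)), ('red', 161, array([227. , 258.3]), array([220, 252,  15,  14], dtype=int32)), ('red', 79, array([325.7, 165.8]), array([322, 159,   8,  15], dtype=int32)), ('red', 25, array([338.3, 155.2]), array([335, 153,   8,   6], dtype=int32))]
```

View pics/w2c.png

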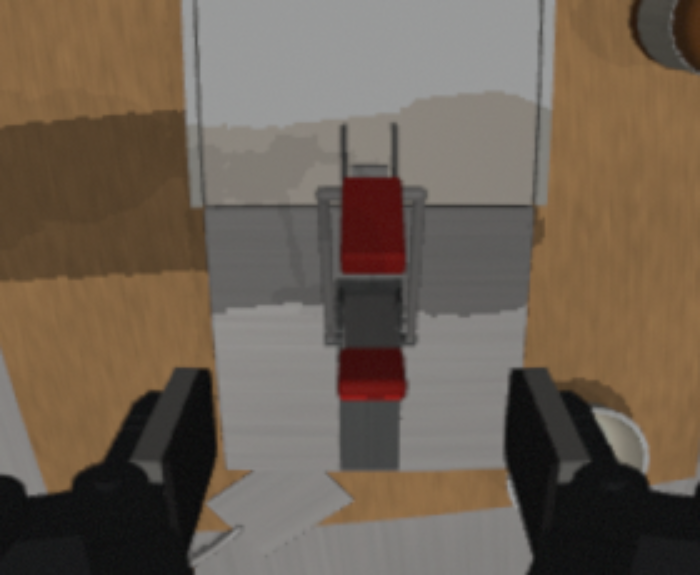

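Crop shows tab face at (372,225), handle at (372,375), the bar behind the tab at row ~190, keeper just ahead at (370,165), all on one line. Compute positions.

```bash
python3 - <<'E'
from h import *
W=cam("wrist");S=cam("scene");D=cam("side")
u=np.array([.1051,.9945]);n=np.array([-.9945,.1051]);O=np.array([.567,-.1])
def tub(p): p=np.asarray(p);return np.round([1e3*(p[:2]-O)@u,1e3*(p[:2]-O)@n,1e3*p[2]],1)
px=lambda x,y:(180+x/2.5,100+y/2.5)
for nm,q,z in(("keeper lip row162",(370,164),.098),("keeper row170",(370,170),.098),("cover edge",(370,205),.085),("deck back",(370,469),.085),("coverL",(200,205),.085),("coverR",(540,205),.085),("deckL",(228,469),.085),("deckR",(523,469),.085),("rail top",(343,125),.09),("rib",(0,0),.115)):
    uv=px(*q) if nm!="rib" else (327,85.3)
    print(nm,tub(plane(W,uv,z)[0]))
near=lambda c,p:min(blobs(mask(c,"red")),key=lambda b:np.hypot(*(b[1]-p)))[1]
w1,w2=near(W,(328,190)),near(W,(328,255))
for a,b in((w1,near(S,(311,188))),(w2,near(S,(290,183)))): print("W-S",tub(tri(W,a,S,b)[0]),tri(W,a,S,b)[1])
for a,b in((w1,near(D,(326,166))),(w2,near(D,(338,155)))): print("W-D",tub(tri(W,a,D,b)[0]),tri(W,a,D,b)[1])
print("grip S-D",tub(tri(S,blobs(mask(S,"blue"))[0][1],D,blobs(mask(D,"blue"))[0][1])[0]), "tcp",tub(robot.get_obs()["tcp_pos"]))
# tab top edge px
for z in(.215,.225): print(tub(plane(W,px(374,255),z)[0]),tub(plane(W,px(374,272),z)[0]))
E
```

```text
keeper lip row162 [78.6 -1.6 98. ]
keeper row170 [75.7 -1.6 98. ]
cover edge [54.8 -1.8 85. ]
deck back [-102.9   -2.5   85. ]
coverL [55.2 84.8 85. ]
coverR [ 55.2 -88.8  85. ]
deckL [-104.5   80.9   85. ]
deckR [-105.3  -93.    85. ]
rail top [96.3 11.4 90. ]
rib [ 1.73e+02 -1.00e-01  1.15e+02]
W-S [ 77.   -0.6 205.6] [np.float64(0.35187748430021665), np.float64(0.3518774843002208)]
W-S [  5.6  -0.4 189.4] [np.float64(0.46257312995587097), np.float64(0.4625731299558438)]
W-D [ 76.   -1.1 199.4] [np.float64(0.6647859613968727), np.float64(0.664785961396799)]
W-D [  4.1  -1.1 185.3] [np.float64(1.3062507377428265), np.float64(1.3062507377426598)]
grip S-D [170.5  -0.7 100.7] tcp [ 76.6   3.  319. ]
[ 72.   -1.5 215. ] [ 66.   -1.6 215. ]
[ 75.4  -1.4 225. ] [ 69.6  -1.4 225. ]
```

```bash
python3 -m jog '[[[-0.05,0.1,0.7],[0,0,0],45],[[-0.1,0.1,1.4],[0,0,0],42],[[-0.1,0.1,2.0],[0,0,0],42],[[-0.1,0.1,2.5],[0,0,0],42],[[-0.1,0.1,3.0],[0,0,0],42],[[-0.1,0.1,3.15],[0,0,0],42],[[-0.1,0.1,3.15],[0,0,0],42]]' 40; python3 - <<'E'
from h import *
W=cam("wrist")
cv2.imwrite("pics/w3c.png",cv2.resize(W["frame"][80:380,140:500,::-1],None,fx=2,fy=2))
E
```

```text
t: 6.7
tcp_pos: [0.5746, -0.0281, 0.1915]
tcp_rot: [-2.334, -2.099, 0.004]
wrist_force: [-1.6, 0.5, 0.1]
opening: 0.042
grasp_force: 0.0
```

View pics/w3c.png

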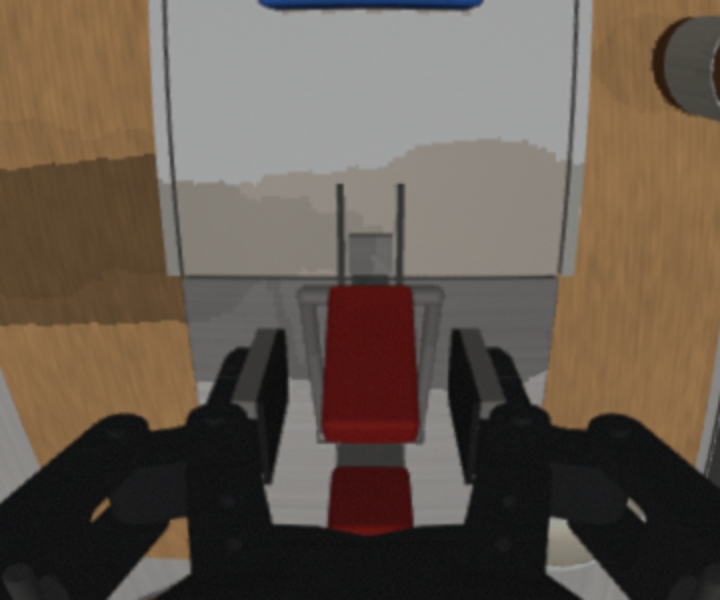

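Fingers straddle the tab evenly (tab at cols 325–420, pads at 285/450); keeper lip front at (370,235). Grip.

```bash
python3 -m jog '[[[0,0,0],[0,0,0],18],[[0,0,0],[0,0,0],18],[[0,0,0],[0,0,0],18],[[0,0,0],[0,0,0],18],[[0,0,0],[0,0,0],18],[[0,0,0],[0,0,0],18]]' 40; python3 - <<'E'
from h import *
W=cam("wrist")
u=np.array([.1051,.9945]);n=np.array([-.9945,.1051]);O=np.array([.567,-.1])
def tub(p): p=np.asarray(p);return np.round([1e3*(p[:2]-O)@u,1e3*(p[:2]-O)@n,1e3*p[2]],1)
px=lambda x,y:(140+x/2,80+y/2)
for q,z in(((370,235),.098),((370,283),.098),((340,185),.088),((370,276),.085)): print(q,tub(plane(W,px(*q),z)[0]))
print(tub(robot.get_obs()["tcp_pos"]))
E
```

```text
t: 7.25
tcp_pos: [0.5756, -0.0281, 0.1948]
tcp_rot: [2.336, 2.101, 0.003]
wrist_force: [-3.8, 3.3, 5.2]
opening: 0.0209
grasp_force: 42.3
(370, 235) [74.7 -2.2 98. ]
(370, 283) [53.7 -2.2 98. ]
(340, 185) [93.2 10.1 88. ]
(370, 276) [51.7 -2.3 85. ]
[ 72.4  -1.  194.8]
```

```bash
python3 -m jog '[[[0.1,0,0.12],[0,0,0],18],[[0.2,0,0.28],[0,0,0],18],[[0.3,0,0.44],[0,0,0],18],[[0.4,0,0.6],[0,0,0],18],[[0.5,0,0.75],[0,0,0],18],[[0.62,0,0.92],[0,0,0],18],[[0.74,0,1.1],[0,0,0],18],[[0.86,0,1.27],[0,0,0],18],[[0.98,0,1.45],[0,0,0],18],[[1.1,0,1.6],[0,0,0],18],[[1.1,0,1.6],[0,0,0],18]]' 40; python3 - <<'E'
from h import *
D=cam("side");W=cam("wrist")
a=cv2.resize(D["frame"][125:235,260:380,::-1],None,fx=4,fy=4);b=W["frame"][80:380,140:500,::-1]
c=np.zeros((440,840,3),np.uint8);c[:,:480]=a;c[:300,480:]=b;cv2.imwrite("pics/m4.png",c[:, :800])
u=np.array([.1051,.9945]);O=np.array([.567,-.1]);p=robot.get_obs()["tcp_pos"];print((p[:2]-O)@u,p[2])
E
```

```text
t: 8.22
tcp_pos: [0.5799, 0.0145, 0.1285]
tcp_rot: [2.336, 2.099, -0.004]
wrist_force: [-3.1, -2.3, 2.8]
opening: 0.0213
grasp_force: 43.7
0.11516429682127191 0.12932047058075974
```

View pics/m4.png

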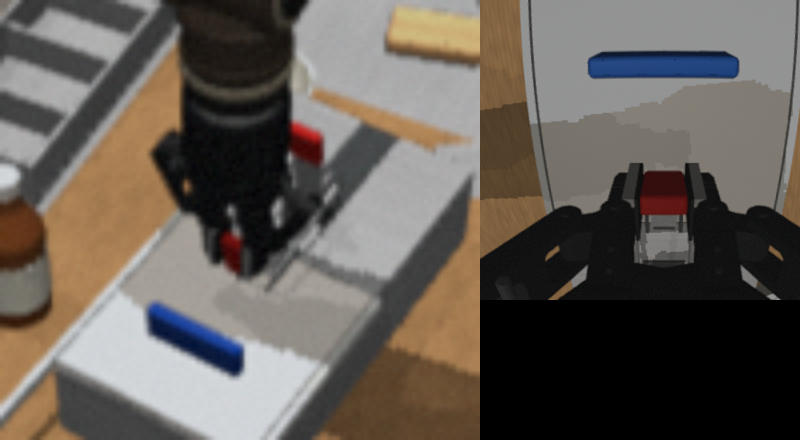

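Tab held at wrist-view (662,190); lever leaning ahead in side view. Lower.

```bash
python3 -m jog '[[[0.04,0,0.1],[0,0,0],18],[[0.08,0,0.2],[0,0,0],18],[[0.1,0,0.3],[0,0,0],18],[[0.1,0,0.4],[0,0,0],18],[[0.1,0,0.48],[0,0,0],18],[[0.1,0,0.48],[0,0,0],18]]'
```

```text
t: 8.82
tcp_pos: [0.5806, 0.0196, 0.1105]
tcp_rot: [-2.335, -2.1, -0.002]
wrist_force: [-5.0, 2.8, 2.8]
opening: 0.0206
grasp_force: 44.2
```

```bash
python3 -m jog '[[[0,0,0.04],[0,0,0],18],[[0,0,0.08],[0,0,0],18],[[0,0,0.08],[0,0,0],18]]'
```

```text
t: 9.07
tcp_pos: [0.5806, 0.0196, 0.1076]
tcp_rot: [-2.335, -2.1, -0.002]
wrist_force: [-4.5, 2.5, 3.7]
opening: 0.0209
grasp_force: 44.3
```

```bash
python3 -m jog '[[[0,0,0.04],[0,0,0],18],[[0,0,0.06],[0,0,0],18],[[0,0,0.06],[0,0,0],18]]'
```

```text
t: 9.32
tcp_pos: [0.5806, 0.0196, 0.1052]
tcp_rot: [-2.335, -2.1, -0.002]
wrist_force: [-4.7, 3.3, 2.8]
opening: 0.021
grasp_force: 44.4
```

```bash
python3 -m jog '[[[0,0,0.03],[0,0,0],18],[[0,0,0.05],[0,0,0],18],[[0,0,0.05],[0,0,0],18]]'
```

```text
t: 9.57
tcp_pos: [0.5807, 0.0196, 0.1037]
tcp_rot: [-2.335, -2.1, -0.002]
wrist_force: [-5.0, 2.3, 5.6]
opening: 0.0212
grasp_force: 44.6
```

```bash
python3 -m jog '[[[0,0,0.03],[0,0,0],18],[[0,0,0.05],[0,0,0],18],[[0,0,0.05],[0,0,0],18]]'
```

```text
t: 9.82
tcp_pos: [0.5807, 0.0197, 0.1034]
tcp_rot: [-2.336, -2.1, -0.004]
wrist_force: [-8.5, 3.0, 15.8]
opening: 0.0209
grasp_force: 45.9
```

Bar touched the cover at TCP z≈0.1037, as predicted. Lift slightly and draw back.

```bash
python3 -m jog '[[[0,0,-0.08],[0,0,0],18],[[-0.05,0,-0.08],[0,0,0],18],[[-0.1,0,-0.08],[0,0,0],18],[[-0.15,0,-0.08],[0,0,0],18],[[-0.2,0,-0.09],[0,0,0],18],[[-0.25,0,-0.09],[0,0,0],18],[[-0.25,0,-0.09],[0,0,0],18]]'
```

```text
t: 10.4
tcp_pos: [0.5796, 0.0102, 0.1046]
tcp_rot: [-2.334, -2.099, -0.003]
wrist_force: [-4.2, 3.6, 1.2]
opening: 0.0212
grasp_force: 44.1
```

```bash
python3 -m jog '[[[-0.05,0,0],[0,0,0],18],[[-0.1,0,0],[0,0,0],18],[[-0.1,0,0],[0,0,0],18]]'
```

```text
t: 10.65
tcp_pos: [0.5791, 0.0065, 0.1043]
tcp_rot: [-2.333, -2.099, -0.004]
wrist_force: [-4.4, 4.8, -0.1]
opening: 0.0208
grasp_force: 43.9
```

```bash
python3 -m jog '[[[-0.04,0,-0.01],[0,0,0],18],[[-0.08,0,-0.01],[0,0,0],18],[[-0.08,0,-0.01],[0,0,0],18]]'
```

```text
t: 10.9
tcp_pos: [0.5788, 0.0042, 0.1047]
tcp_rot: [-2.332, -2.098, -0.006]
wrist_force: [-3.8, 7.0, 0.1]
opening: 0.0214
grasp_force: 43.9
```

```bash
python3 -m jog '[[[-0.04,0,0],[0,0,0],18],[[-0.06,0,0],[0,0,0],18],[[-0.06,0,0],[0,0,0],18]]'
```

```text
t: 11.15
tcp_pos: [0.5787, 0.0025, 0.105]
tcp_rot: [-2.331, -2.098, -0.008]
wrist_force: [-3.7, 9.9, 0.8]
opening: 0.0213
grasp_force: 44.1
```

```bash
python3 -m jog '[[[-0.03,0,0],[0,0,0],18],[[-0.06,0,0],[0,0,0],18],[[-0.06,0,0],[0,0,0],18]]'
```

```text
t: 11.4
tcp_pos: [0.5786, 0.0012, 0.1053]
tcp_rot: [-2.329, -2.098, -0.011]
wrist_force: [-3.6, 14.2, 2.9]
opening: 0.0212
grasp_force: 44.3
```

```bash
python3 -m jog '[[[-0.03,0,0],[0,0,0],18],[[-0.05,0,0],[0,0,0],18],[[-0.05,0,0],[0,0,0],18]]'
```

```text
t: 11.65
tcp_pos: [0.5785, 0.0003, 0.1055]
tcp_rot: [-2.328, -2.098, -0.014]
wrist_force: [-3.0, 17.8, 2.2]
opening: 0.0212
grasp_force: 44.5
```

```bash
python3 -m jog '[[[-0.015,0,0],[0,0,0],18],[[-0.015,0,0],[0,0,0],18],[[-0.015,0,0],[0,0,0],18],[[-0.015,0,0],[0,0,0],18]]'; python3 - <<'E'
from h import *
W=cam("wrist");D=cam("side")
a=cv2.resize(D["frame"][125:235,260:380,::-1],None,fx=3.3,fy=3.3);b=W["frame"][80:380,140:500,::-1]
c=np.zeros((363,756,3),np.uint8);c[:,:396]=a;c[:300,396:]=b;cv2.imwrite("pics/m5.png",c)
E
```

```text
t: 11.98
tcp_pos: [0.5785, 0.0, 0.1056]
tcp_rot: [-2.327, -2.098, -0.014]
wrist_force: [-4.0, 17.7, 4.6]
opening: 0.0211
grasp_force: 44.5
```

View pics/m5.png

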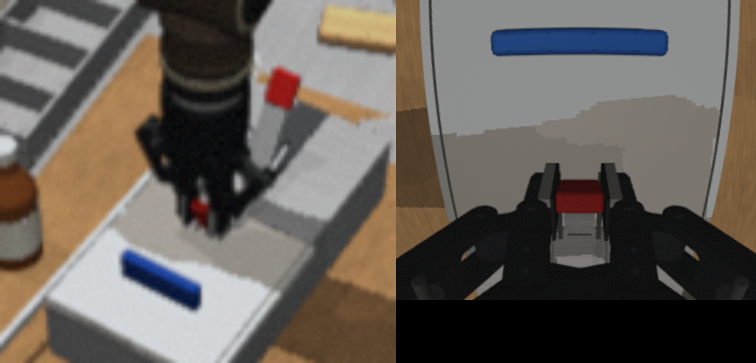

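Bar is at the keeper post, lever drawn back to about 1.2 (handle at (283,88) in the crop). Release and rise.

```bash
python3 -m jog '[[[0,0,0],[0,0,0],26],[[0,0,0],[0,0,0],32],[[0,0,0],[0,0,0],40],[[0,0,0],[0,0,0],42],[[0,0,-0.3],[0,0,0],42],[[0,0,-0.8],[0,0,0],42],[[0,0,-1.6],[0,0,0],42],[[0,0,-2.4],[0,0,0],42],[[0,0,-3.4],[0,0,0],20],[[-0.5,0,-3.4],[0,0,0],0],[[-1,0,-3.4],[0,0,0],0],[[-1,0,-3.4],[0,0,0],0]]'; python3 - <<'E'
from h import *
S=cam("scene");D=cam("side");W=cam("wrist")
for c in(S,D,W): print(c["n"],[(b[0],b[1],b[2]) for b in blobs(mask(c,"red"))])
u=np.array([.1051,.9945]);n=np.array([-.9945,.1051]);O=np.array([.567,-.1])
def tub(p): p=np.asarray(p);return np.round([1e3*(p[:2]-O)@u,1e3*(p[:2]-O)@n,1e3*p[2]],1)
rs=[b[1] for b in blobs(mask(S,"red")) if 270<b[1][0]<330 and b[1][1]<230];rd=[b[1] for b in blobs(mask(D,"red")) if 300<b[1][0]<370]
for a in rs:
    for b in rd: t=tri(S,a,D,b);print(a,b,tub(t[0]),t[1][0])
print(tub(robot.get_obs()["tcp_pos"]))
cv2.imwrite("pics/w6.png",W["frame"][:,:,::-1])
E
```

```text
t: 13.08
tcp_pos: [0.5743, -0.048, 0.2416]
tcp_rot: [2.338, 2.095, 0.001]
wrist_force: [-0.3, -0.1, -0.3]
opening: -0.0001
grasp_force: 0.0
scene [(143, array([401. , 286.4]), array([395, 280,  13,  14], dtype=int32)), (52, array([277.9, 182.1]), array([274, 177,   8,  11], dtype=int32)), (21, array([588.7,  60.2]), array([586,  58,   6,   5], dtype=int32))]
side [(163, array([226.9, 258.4]), array([220, 252,  15,  14], dtype=int32)), (81, array([345.1, 151.4]), array([341, 146,  10,  12], dtype=int32)), (21, array([321.3, 188.1]), array([318, 186,   7,   5], dtype=int32))]
wrist [(439, array([322.8, 143.3]), array([310, 135,  26,  18], dtype=int32)), (49, array([323.8, 323.5]), array([320, 321,   9,   6], dtype=int32))]
[277.9 182.1] [345.1 151.4] [-35.5  -0.6 167.1] 0.8283069349175666
[277.9 182.1] [321.3 188.1] [ 13.6  -6.4 119.9] 67.3890442388019
[ 55.   -1.1 240.3]
```

View pics/w6.png

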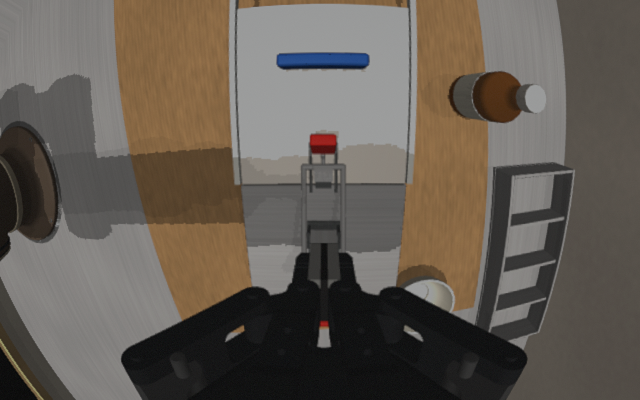

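Loop wires and bar at rows 165–245 still sit at the keeper; handle at tub (-35,167) mm gives lever ≈1.0. Move in ahead of the handle.

```bash
python3 -m jog '[[[-0.7,0,0],[0,0,0],0],[[-1.2,0,0.3],[0,0,0],0],[[-1.3,0,1],[0,0,0],0],[[-1.3,0,1.7],[0,0,0],0],[[-1.5,0,1.7],[0,0,0],0],[[-1.65,0,1.7],[0,0,0],0],[[-1.75,0,1.7],[0,0,0],0],[[-1.75,0,1.7],[0,0,0],0]]'
```

```text
t: 13.9
tcp_pos: [0.5674, -0.1156, 0.1745]
tcp_rot: [2.335, 2.098, 0.002]
wrist_force: [0.1, -0.3, 0.1]
opening: 0.0003
grasp_force: 0.0
```

```bash
python3 -m jog '[[[-0.1,0,0.04],[0,0,0],0],[[-0.2,0,0.08],[0,0,0],0],[[-0.3,0,0.12],[0,0,0],0],[[-0.3,0,0.12],[0,0,0],0]]'
```

```text
t: 14.23
tcp_pos: [0.5658, -0.1272, 0.1683]
tcp_rot: [2.336, 2.099, 0.002]
wrist_force: [1.3, 1.0, 2.0]
opening: -0.0004
grasp_force: 0.8
```

```bash
python3 -m jog '[[[-0.1,0,0.06],[0,0,0],0],[[-0.2,0,0.12],[0,0,0],0],[[-0.29,0,0.2],[0,0,0],0],[[-0.29,0,0.2],[0,0,0],0]]'
```

```text
t: 14.57
tcp_pos: [0.5641, -0.1392, 0.1595]
tcp_rot: [2.337, 2.099, -0.0]
wrist_force: [1.0, 0.7, 1.4]
opening: -0.0
grasp_force: 0.8
```

```bash
python3 -m jog '[[[-0.08,0,0.07],[0,0,0],0],[[-0.16,0,0.14],[0,0,0],0],[[-0.22,0,0.22],[0,0,0],0],[[-0.22,0,0.22],[0,0,0],0]]'
```

```text
t: 14.9
tcp_pos: [0.5627, -0.1478, 0.1501]
tcp_rot: [-2.337, -2.099, 0.002]
wrist_force: [0.7, 0.0, 1.9]
opening: 0.0001
grasp_force: 0.6
```

```bash
python3 - <<'E'
from h import *
S=cam("scene");D=cam("side")
a=cv2.resize(D["frame"][130:220,280:380,::-1],None,fx=4,fy=4,interpolation=2);b=cv2.resize(S["frame"][160:250,260:360,::-1],None,fx=4,fy=4,interpolation=2)
cv2.imwrite("pics/m7.png",np.hstack([a,b]))
for c in(S,D): print([(b[0],b[1]) for b in blobs(mask(c,"red"),6)])
E
```

```text
[(143, array([401. , 286.4])), (21, array([588.7,  60.2])), (19, array([270.3, 185.3])), (11, array([314.9, 206.1]))]
[(162, array([227. , 258.4])), (21, array([351. , 153.4])), (18, array([322.6, 185.6]))]
```

View pics/m7.png

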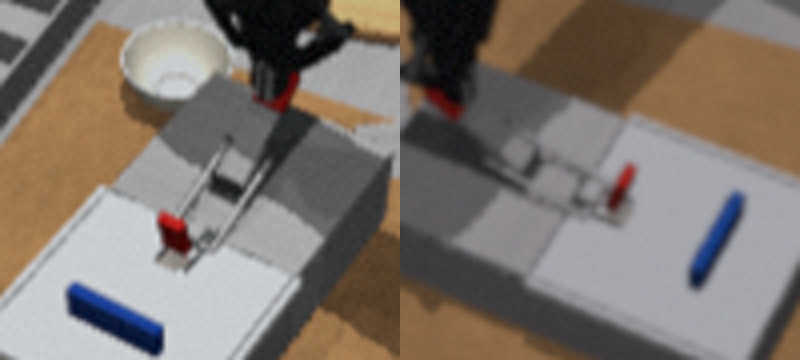

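```bash
python3 - <<'E'
from h import *
S=cam("scene");D=cam("side")
u=np.array([.1051,.9945]);n=np.array([-.9945,.1051]);O=np.array([.567,-.1])
def tub(p): p=np.asarray(p);return np.round([1e3*(p[:2]-O)@u,1e3*(p[:2]-O)@n,1e3*p[2]],1)
def red(c,box):
    h,s,v=cv2.split(cv2.cvtColor(c["frame"],cv2.COLOR_RGB2HSV));m=(((h<10)|(h>168))&(s>120)&(v>50)).astype(np.uint8);k=np.zeros_like(m);x0,y0,x1,y1=box;k[y0:y1,x0:x1]=m[y0:y1,x0:x1]
    b=blobs(k,5)[0];print(b[0],b[1],b[2]);return b[1]
a,b=red(S,(305,190,330,220)),red(D,(310,175,335,200))
t=tri(S,a,D,b);print("tab",tub(t[0]),t[1][0])
a,b=red(S,(260,175,285,195)),red(D,(340,140,365,165))
t=tri(S,a,D,b);print("handle",tub(t[0]),t[1][0])
print(robot.get_obs()["wrist_force"])
E
```

```text
22 [314.9 206.2] [313 202   5  10]
51 [323.2 187.8] [320 183   8  10]
tab [ 9.000e+01 -1.000e-01  1.186e+02] 0.9433404916871689
37 [270.6 185.4] [266 182  10   8]
32 [351.  153.2] [347 148   8  10]
handle [-67.9   2.2 132.4] 1.1995706155618182
[-0.54531313  0.11088486  0.97028575]
```

Tab at (90, 119) mm fits the hooked bar at the keeper with light draw. Keep throwing the lever.

```bash
python3 -m jog '[[[-0.07,0,0.09],[0,0,0],0],[[-0.13,0,0.18],[0,0,0],0],[[-0.2,0,0.27],[0,0,0],0],[[-0.2,0,0.27],[0,0,0],0]]'
```

```text
t: 15.43
tcp_pos: [0.5617, -0.1554, 0.1389]
tcp_rot: [-2.336, -2.099, 0.001]
wrist_force: [-0.0, 0.0, 0.5]
opening: -0.0003
grasp_force: 0.0
```

```bash
python3 -m jog '[[[-0.05,0,0.1],[0,0,0],0],[[-0.1,0,0.2],[0,0,0],0],[[-0.1,0,0.2],[0,0,0],0]]'; python3 - <<'E'
from h import *
S=cam("scene");D=cam("side")
u=np.array([.1051,.9945]);n=np.array([-.9945,.1051]);O=np.array([.567,-.1])
def tub(p): p=np.asarray(p);return np.round([1e3*(p[:2]-O)@u,1e3*(p[:2]-O)@n,1e3*p[2]],1)
def red(c,box):
    h,s,v=cv2.split(cv2.cvtColor(c["frame"],cv2.COLOR_RGB2HSV));m=(((h<10)|(h>168))&(s>120)&(v>50)).astype(np.uint8);k=np.zeros_like(m);x0,y0,x1,y1=box;k[y0:y1,x0:x1]=m[y0:y1,x0:x1]
    b=blobs(k,5)[0];print(b[0],b[1],b[2]);return b[1]
a,b=red(S,(305,190,330,220)),red(D,(310,175,335,200))
t=tri(S,a,D,b);print("tab",tub(t[0]),t[1][0])
print(tub(robot.get_obs()["tcp_pos"]))
E
```

```text
t: 15.68
tcp_pos: [0.5614, -0.1594, 0.1309]
tcp_rot: [-2.336, -2.099, 0.001]
wrist_force: [-0.2, -0.5, -0.2]
opening: -0.0004
grasp_force: 0.0
27 [313.9 205.4] [312 201   5  10]
57 [323.8 186.6] [320 182   8  11]
tab [ 86.6  -0.2 120.8] 0.9323168323728003
[-59.4  -0.9 131.6]
```

```bash
python3 -m jog '[[[0.1,0,-0.6],[0,0,0],0],[[0.2,0,-1.5],[0,0,0],0],[[0.2,0,-2.4],[0,0,0],0],[[0.2,0,-3.3],[0,0,0],0],[[0.2,0,-4.0],[0,0,0],0],[[0.2,0,-4.0],[0,0,0],0]]'; python3 - <<'E'
from h import *
W=cam("wrist");D=cam("side")
a=cv2.resize(D["frame"][130:220,280:380,::-1],None,fx=4,fy=4,interpolation=2);b=cv2.resize(W["frame"][130:310,230:430,::-1],None,fx=2,fy=2,interpolation=2)
cv2.imwrite("pics/m8.png",np.hstack([a,b]))
S=cam("scene")
u=np.array([.1051,.9945]);n=np.array([-.9945,.1051]);O=np.array([.567,-.1])
def tub(p): p=np.asarray(p);return np.round([1e3*(p[:2]-O)@u,1e3*(p[:2]-O)@n,1e3*p[2]],1)
rs=[b for b in blobs(mask(S,"red"),6) if 255<b[1][0]<330 and b[1][1]<230];rd=[b for b in blobs(mask(D,"red"),6) if 300<b[1][0]<370]
for x in rs:
    for y in rd: t=tri(S,x[1],D,y[1]);print(tub(t[0]),t[1][0])
print("grip",tub(tri(S,blobs(mask(S,"blue"))[0][1],D,blobs(mask(D,"blue"))[0][1])[0]))
E
```

```text
t: 16.28
tcp_pos: [0.5642, -0.1514, 0.2989]
tcp_rot: [2.33, 2.095, 0.008]
wrist_force: [-1.3, 0.5, 0.1]
opening: 0.0
grasp_force: 0.0
[-71.9  -0.9 125. ] 0.6223657209432101
[-16.  -19.4  99. ] 64.24613291602051
[ 48.5  13.7 175.6] 59.305352983845005
[ 88.9  -1.2 131.8] 0.19053489258200074
grip [170.5  -0.9 100.5]
```

View pics/m8.png

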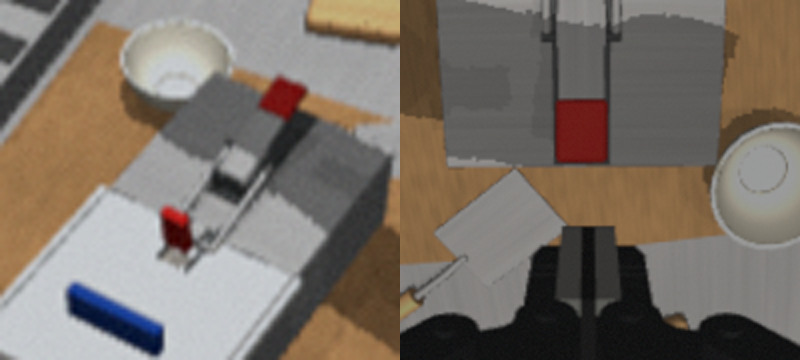

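```bash
python3 - <<'E'
from h import *
S=cam("scene");D=cam("side");W=cam("wrist")
u=np.array([.1051,.9945]);n=np.array([-.9945,.1051]);O=np.array([.567,-.1])
def tub(p): p=np.asarray(p);return np.round([1e3*(p[:2]-O)@u,1e3*(p[:2]-O)@n,1e3*p[2]],1)
def proj(c,t):
    p=np.r_[O+u*t[0]*1e-3+n*t[1]*1e-3,t[2]*1e-3]; q=c["R"].T@(p-c["p"]);return (c["intrinsics"]@(q/q[2]))[:2].round(1)
def ext(c,box):
    h,s,v=cv2.split(cv2.cvtColor(c["frame"],cv2.COLOR_RGB2HSV));m=(((h<10)|(h>168))&(s>110)&(v>45)).astype(np.uint8);k=np.zeros_like(m);x0,y0,x1,y1=box;k[y0:y1,x0:x1]=m[y0:y1,x0:x1]
    b=blobs(k,5)[0];ys,xs=np.where(b[3]);i,j=ys==ys.min(),ys==ys.max()
    print(c["n"],b[0],b[1],"top",xs[i].mean(),ys.min(),"bot",xs[j].mean(),ys.max());return b[1]
for nm,bs,bd in(("tab",(300,190,330,222),(310,172,335,205)),("handle",(255,170,285,200),(335,140,370,170))):
    t=tri(S,ext(S,bs),D,ext(D,bd));print(nm,tub(t[0]),t[1][0])
def model(a,bz):
    P=np.array([0,101.]);d=lambda r,o:P+r*np.array([-np.cos(a),np.sin(a)])+o*np.array([np.sin(a),np.cos(a)])
    h=d(24,0);f=np.arcsin((bz-h[1])/91.5);M=lambda x,z:h+[x*np.cos(f)-z*np.sin(f),x*np.sin(f)+z*np.cos(f)]
    q=lambda v,y=-1:(v[0],y,v[1])
    return dict(handle=q(d(75,11)),tabc=q(M(106.5,33)),tabtop=q(M(106.5,54)),tabbot=q(M(106.5,12)),bar=q(M(91.5,0)))
for a in(0,.2):
  for bz in(88,101):
    m=model(a,bz);print(a,bz,{k:(np.round(v,1).tolist(),proj(S,v).tolist(),proj(D,v).tolist()) for k,v in m.items()})
b=[b for b in blobs(mask(W,"red"))][:3];print([(x[0],x[1],x[2]) for x in b])
E
```

```text
scene 29 [314.  205.4] top 315.5 201 bot 312.5 210
side 59 [323.8 186.7] top 322.0 182 bot 326.0 192
tab [ 86.9   0.  120.7] 0.9475136594460706
scene 89 [269.  186.6] top 267.0 181 bot 270.5 192
side 76 [350.3 154.2] top 349.5 150 bot 351.5 159
handle [-71.6  -0.8 125.2] 0.5351173998122268
0 88 {'handle': ([-75.0, -1.0, 112.0], [268.5, 189.0], [350.7, 156.4]), 'tabc': ([86.1, -1.0, 118.5], [313.8, 206.2], [323.9, 186.7]), 'tabtop': ([89.1, -1.0, 139.3], [314.6, 202.6], [323.4, 182.6]), 'tabbot': ([83.1, -1.0, 97.7], [313.0, 209.8], [324.3, 190.6]), 'bar': ([66.6, -1.0, 88.0], [308.4, 209.6], [327.1, 189.3])}
0 101 {'handle': ([-75.0, -1.0, 112.0], [268.5, 189.0], [350.7, 156.4]), 'tabc': ([82.5, -1.0, 134.0], [312.7, 202.8], [324.6, 182.4]), 'tabtop': ([82.5, -1.0, 155.0], [312.6, 198.7], [324.7, 177.6]), 'tabbot': ([82.5, -1.0, 113.0], [312.8, 206.8], [324.5, 187.2]), 'bar': ([67.5, -1.0, 101.0], [308.5, 207.3], [327.0, 186.7])}
0.2 88 {'handle': ([-71.3, -1.0, 126.7], [269.1, 186.5], [350.3, 153.8]), 'tabc': ([87.4, -1.0, 117.5], [314.2, 206.6], [323.6, 187.2]), 'tabtop': ([91.4, -1.0, 138.1], [315.3, 203.1], [323.0, 183.4]), 'tabbot': ([83.3, -1.0, 96.9], [313.1, 210.0], [324.3, 190.9]), 'bar': ([66.2, -1.0, 88.0], [308.3, 209.6], [327.2, 189.3])}
0.2 101 {'handle': ([-71.3, -1.0, 126.7], [269.1, 186.5], [350.3, 153.8]), 'tabc': ([84.6, -1.0, 133.2], [313.3, 203.2], [324.2, 183.0]), 'tabtop': ([85.6, -1.0, 154.1], [313.5, 199.2], [324.1, 178.5]), 'tabbot': ([83.5, -1.0, 112.2], [313.1, 207.1], [324.3, 187.5]), 'bar': ([67.9, -1.0, 101.0], [308.6, 207.4], [327.0, 186.8])}
[(790, array([324.3, 197.8]), array([312, 183,  26,  31], dtype=int32)), (194, array([323.6,  38. ]), array([313,  34,  22,   9], dtype=int32))]
```

Tab position fits the bar low under the lip, and the lever rests at ≈0.2, right at the toggle. Push it a bit further.

```bash
python3 -m jog '[[[-0.27,0,1],[0,0,0],0],[[-0.27,0,2],[0,0,0],0],[[-0.27,0,3],[0,0,0],0],[[-0.27,0,3.7],[0,0,0],0],[[-0.27,0,4.1],[0,0,0],0],[[-0.28,0,4.2],[0,0,0],0],[[-0.3,0,4.3],[0,0,0],0],[[-0.3,0,4.35],[0,0,0],0],[[-0.3,0,4.35],[0,0,0],0]]'
```

```text
t: 17.33
tcp_pos: [0.5618, -0.1632, 0.1189]
tcp_rot: [2.336, 2.099, 0.001]
wrist_force: [0.3, 0.5, 0.4]
opening: -0.0001
grasp_force: 0.0
```

```bash
python3 -m jog '[[[-0.02,0,0.05],[0,0,0],0],[[-0.03,0,0.1],[0,0,0],0],[[-0.03,0,0.1],[0,0,0],0]]'
```

```text
t: 17.58
tcp_pos: [0.5614, -0.1643, 0.1145]
tcp_rot: [2.336, 2.099, 0.001]
wrist_force: [-0.5, 0.6, -0.5]
opening: -0.0003
grasp_force: 0.0
```

```bash
python3 -m jog '[[[0,0,-0.6],[0,0,0],0],[[0.2,0,-1.5],[0,0,0],0],[[0.2,0,-2.4],[0,0,0],0],[[0.2,0,-3.3],[0,0,0],0],[[0.2,0,-4.0],[0,0,0],0],[[0.2,0,-4.6],[0,0,0],0],[[0.2,0,-4.6],[0,0,0],0]]'; python3 - <<'E'
from h import *
S=cam("scene");D=cam("side")
u=np.array([.1051,.9945]);n=np.array([-.9945,.1051]);O=np.array([.567,-.1])
def tub(p): p=np.asarray(p);return np.round([1e3*(p[:2]-O)@u,1e3*(p[:2]-O)@n,1e3*p[2]],1)
def ext(c,box):
    h,s,v=cv2.split(cv2.cvtColor(c["frame"],cv2.COLOR_RGB2HSV));m=(((h<10)|(h>168))&(s>110)&(v>45)).astype(np.uint8);k=np.zeros_like(m);x0,y0,x1,y1=box;k[y0:y1,x0:x1]=m[y0:y1,x0:x1]
    b=blobs(k,5)[0];print(b[0],b[1],b[2]);return b[1]
for nm,bs,bd in(("tab",(300,190,330,222),(310,172,335,205)),("handle",(255,170,285,200),(335,140,370,170))):
    t=tri(S,ext(S,bs),D,ext(D,bd));print(nm,tub(t[0]),t[1][0])
print("grip",tub(tri(S,blobs(mask(S,"blue"))[0][1],D,blobs(mask(D,"blue"))[0][1])[0]))
E
```

```text
t: 18.17
tcp_pos: [0.5633, -0.1566, 0.3042]
tcp_rot: [2.331, 2.095, 0.007]
wrist_force: [0.2, 0.4, 0.9]
opening: 0.0003
grasp_force: 0.0
31 [313.5 205. ] [312 200   5  11]
63 [324.1 186. ] [321 181   7  11]
tab [ 8.520e+01 -1.000e-01  1.221e+02] 0.8357283967944453
81 [268.2 189.8] [263 185  12  11]
69 [351.  157.5] [345 153  12  10]
handle [-77.2  -0.5 105.8] 0.1811549349746867
grip [170.4  -0.6 100.5]
```

```bash
python3 - <<'E'
from bench import robot
print(robot.job_done())
E
```

```text
the job is handed in; nothing more can be done
None
```

I handed the job in at about 18 s, and it returned no verdict. The cover is home, the loop was drawn snug under the keeper's lip at about 18 N, and the lever measures flat on the deck. The keeper's final draw I only inferred from the bar's position and the lever snapping down, and I did not check the bystanders at the end.

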